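# Fit the clothes-rail foot over its bolts in the wardrobe base

## Task

Pick up the steel foot of the clothes rail by its tube and fit it on the plywood block, with the two upright bolts through the two holes of its plate. The bolts do not stand exactly in the middle of the block, so rest the plate gently on the bolt ends and slide it about with light pressure until you feel the holes drop over them, then lower it - do not force it or let it fall - until it lies flush on the block; let go and leave the other things where they are.

Things in the scene. Friction and masses are not known exactly. Their poses are not given: they have to be found in the camera images.
- foot_centre (a point): loose dark steel foot of a clothes-rail post, about 0.33 kg, standing on its plate: flat plate 60 x 120 x 5 mm (x, y, z), welded in its middle an upright stub of 25 x 25 mm square tube, 60 mm tall, open-topped, square with the plate. This point: centre of the foot inside the tube, 32.5 mm above the plate's underside; x across the plate, y along it, z up. Same after a half turn about z
- foot_hole (a point): one of the foot's two round through holes, 11 mm diameter, on the plate's long middle line at y = +42 and -42 mm from its centre. This point: centre of the y = +42 mm hole at the plate's underside; axes as the foot's
- block: plywood packing block, 100 x 160 x 18 mm (x, y, z), screwed down on the liner; it does not move. Origin: centre of its underside; x across it, y along it, z up; flat top face at z = 18 mm. The foot goes on with its y along the block's y, either way round; when home its plate lies flat on the block's top face
- block_top (a point): centre of the block's top face, axes as the block's. Two 32 mm bored holes at y = +42 and -42 mm; in each stands an upright M8 steel bolt, 8 mm thick, flat end with a 1.2 mm chamfer, 18 mm above the top face. The bolts are firm, exactly 84 mm apart along y, but the pair stands off the bored holes' centres by up to 8 mm either way in x and up to 8 mm in y, new each time, not measured
- liner: the ribbed grey plastic shelf liner, fixed, 560 x 1200 mm; its upper face, on which everything stands, is 3 mm above its origin
- shoe_box: bystander: white plastic shoe box with lid and a press-button latch on its +x end, 335 x 205 x 120 mm (x, y, z), origin at the centre of its underside
- cologne: bystander: glass cologne bottle with black cap, 32 x 60 mm, 116 mm tall, origin at the centre of its underside
- comb: bystander: black plastic comb lying flat, 180 x 32 x 5 mm, origin at the centre of its underside
- opener: bystander: flat steel bottle opener lying flat, 125 x 36 x 4 mm, along its x, origin at its underside near the middle
Mind the look-alikes: they are no part of the job. There is more than one size of the part that bears foot_centre; the job needs the smallest.

How it is judged:
By the outcome, as a careful person would: the job done as asked, in the order asked, and still so for the second after the job is handed in, with the robot touching nothing.
It also fails if it takes over 72 s, if anything falls off the work surface, if the arm or the gripper's body presses on something with over 40 N, if the wrist force passes 120 N, or if a joint passes its speed limit or range.

## Robot

A 6-joint arm with a two-finger parallel gripper is mounted at the origin on the work surface. World frame = base frame: x ahead of the robot, y to its left, z up, the work surface at z = 0. Lengths are in m, angles in rad, forces in N, time in s.
With the tool pointing down it reaches from about 0.325 to 0.875 m from the base axis. Payload 4.4 kg.
Tool frame: the origin (TCP) lies midway between the tips of the shut fingers; the grasp point (between the pads) lies 19 mm behind it; z points along the fingers, y is the line along which they close (so a half turn about z gives the same grasp; the last joint's range is limited). The gripper opens to 85 mm and grips with 20 to 120 N. Pads are 22 mm wide; open, the fingers measure 114 mm over their backs; the gripper's body (76 mm by 85 mm) begins 54 mm behind the grasp point. The pads swing forward as they close: fully open they stand 13 mm farther back than shut.
Start: joints at [0.957, 0.207, 1.542, -0, 1.393, -0.15], TCP at [0.257, 0.514, 0.231] pointing down, gripper open.
Joint ranges: [-2.73, 2.73], [-0.86, 2.22], [0.23, 2.46], [-1.11, 4.25], [0.08, 2.63], [-2.82, 2.82]. Speed limits (rad/s): [2.79, 2.79, 3.14, 3.14, 3.14, 3.14].

## Interface

Orientations are given as [roll, pitch, yaw] about the fixed x, y, z axes, in that order (R = Rz(yaw) Ry(pitch) Rx(roll)).
In Python, from workcell import * gives the robot as it stands.
- The arm moves only by the shell command python3 -m jog 'ROWS' [FORCE]. ROWS is JSON, a list of rows, each an object with "translation": the shift along the tool's x, y, z each as a share of 0.2 m, from -1 to 1, a list of three; "dr": the turn, a rotation vector about the tool's x, y, z each as a share of pi/4 rad, from -1 to 1, a list of three; "jaw": the gripper command: -1 is shut, 1 is fully open, values between are in proportion. A call has 1 to 12 rows; each row is the pose to reach, as a shift and turn from the pose commanded when the call began, along the tool's axes at that moment; what a row does not reach only later rows make up. A row lasts 1/10 s, in which the tool goes at most 50 mm and 8.59 degrees, less where a joint would pass 70% of its speed; a pose out of reach is approached as far as the arm can. A call with a number of a shift or a turn outside -1 to 1 is refused whole. A call with a gripper value outside its range is refused whole. The fingers move at their own pace and stop on an object; FORCE is the grip in N (left out, the last holds). Time passes only in rows, so rows that repeat a pose let the fingers close. It gives the time, the measured TCP pose, the force, the opening and the grip force at its end, in the units of the state.
- read_state(): the state, without advancing time (a new reading comes with each control period).
- camera(name): name is "scene" or "side" or "wrist"; returns a dict with "image" (480x640x3 uint8, blue, green, red), "vfov" (degrees; the focal length in pixels is half the picture's height over the tangent of half this angle, whatever the lens; pixels are square), "cx", "cy" (the principal point, pixels), "world_from_camera" (4x4, takes a point from camera to world coordinates). Camera axes: x right, y down, z forward; pixel columns grow to the right and rows downward; lengths in m; the calibration is good to about 2 mm. A picture is of the moment at which its call begins. There is no depth.
- finish_job(): hands the job in; it is judged then, once.
Trained networks look in a picture, given as the dict that the camera call returned (one of the last four; its "shot" number tells which), for a name from the list of things; names that differ only in an ending like _2 or _b are one class to them, and where a whole thing is asked for, a point or a joint stands for the part that bears it (a point fixed in the world has none). Each returns a list of dicts, best first, with "p" (0 to 1); they miss things now and then, are a little off and sometimes report something else, mostly with a low value. They report only what shows in the picture. A call takes as long as a camera call. They do not tell look-alikes from the thing itself.
- regions_of(picture, label): "pixels" (480x640 bool, what is visible of it) and "rect" ([centre column, centre row, width, height] in pixels, round what is visible of it).
The state is a dict: "time_s": time; "qpos": joint angles; "dq": joint speeds; "joint_torque": joint torques, N m; "tool_pos": TCP position; "ee_rot": TCP orientation; "ft_force": force on the tool from outside, world axes, zero at the start; "wrist_torque": the same for the moment, N m; "finger_gap": finger opening in m; "grasp_force": force on a finger pad.
Only numpy, scipy, OpenCV 4.12 (cv2) and the standard library are available. Lean on these libraries where they do the work, as an engineer would, in place of code of your own. Each camera call takes 0.05 s, during which the arm holds its last target. There are 200 camera calls.

## Working session

There is one attempt and no reset: what is moved stays moved. The work goes in short steps, Python scripts to look and compute and a shell command to move; the robot and the scene stay as the last step left them, time stands still between calls to the robot, and variables do not carry over. Pictures are saved under pics/ and viewed, at most 10 in all, crops included, and the job is handed in when it is done.

```bash
mkdir -p pics; ls; python3 - <<'E'
from workcell import *
import cv2
for n in ["scene","side"]:
    p=camera(n); print(n,p["vfov"],p["cx"],p["cy"],p["world_from_camera"])
    for l in ["foot_centre","block"]:
        for r in regions_of(p,l): print(l,r["p"],r["rect"])
    cv2.imwrite(f"pics/{n}1.png",p["image"])
s=read_state();print(s)
E
```

```text
pics
scene 55.72387228153764 320.28206636895607 235.833784186207 [[ 0.82020906  0.44121075 -0.36412934  0.99169257]
 [ 0.5718789  -0.64857735  0.50229666 -0.46078207]
 [-0.01454735 -0.62022616 -0.78428814  0.86830324]
 [ 0.          0.          0.          1.        ]]
foot_centre 0.88 [291.8, 373.8, 97.4, 75.7]
foot_centre 0.79 [396.2, 236.1, 71.2, 65.0]
foot_centre 0.65 [335.6, 200.4, 48.1, 35.5]
foot_centre 0.47 [127.7, 380.2, 68.2, 68.2]
block 0.91 [217.6, 309.4, 71.1, 77.2]
side 46.96551872415796 316.14841489233265 237.83118865350073 [[ 0.98523448 -0.11598461  0.12593885  0.4561823 ]
 [-0.17062597 -0.60442844  0.77817289 -1.03162167]
 [-0.01413505 -0.7881712  -0.61529372  0.92546625]
 [ 0.          0.          0.          1.        ]]
foot_centre 0.97 [283.3, 224.5, 35.2, 37.4]
foot_centre 0.91 [349.8, 215.1, 65.4, 50.1]
foot_centre 0.91 [388.1, 322.1, 86.9, 57.9]
block 0.78 [293.9, 332.4, 77.1, 69.5]
{'time_s': 0.3, 'qpos': array([ 9.56513600e-01,  2.06924462e-01,  1.54203508e+00, -4.32846813e-05,
        1.39348316e+00, -1.50495506e-01]), 'dq': array([-5.76046993e-04, -2.02620463e-03, -3.68082473e-03, -2.83580473e-04,
        1.73736810e-03,  2.99185214e-05]), 'joint_torque': array([-1.96452656e-04, -3.82548451e+01, -2.91354614e+01, -2.89622176e-04,
        6.29896400e-03, -1.14104600e-05]), 'tool_pos': array([0.25707975, 0.51402309, 0.23084312]), 'ee_rot': array([-3.14074583e+00, -8.53282292e-05,  2.67781305e+00]), 'ft_force': array([ 0.29084756,  0.60352137, -0.33872263]), 'wrist_torque': array([ 0.07042574,  0.0077297 , -0.02215318]), 'grasp_force': 0.0, 'finger_gap': 0.085079335261002}
```

View pics/scene1.png

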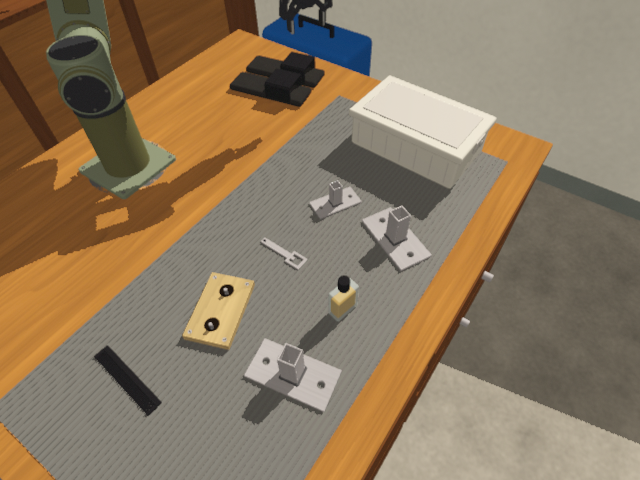

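View pics/side1.png

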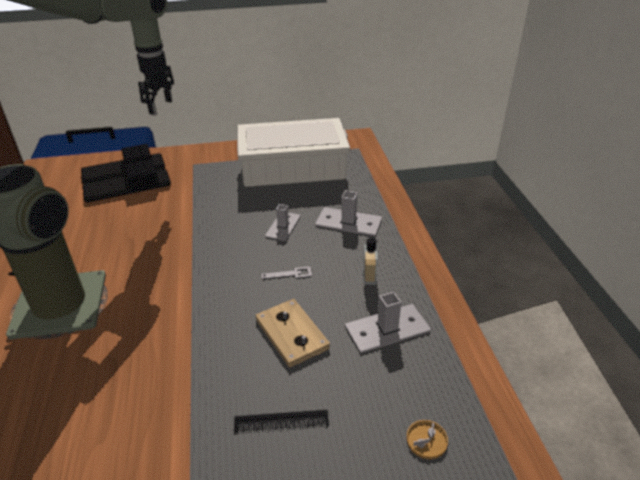

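The scene picture shows three feet: small at (335,200), larger ones at (397,235) and (292,375). The block is at (218,310), with its bolts at about (226,291) and (211,325). In the side picture the small foot is at (283,224) and the block at (293,332).

```bash
cat > h.py <<'E'
from workcell import *
import numpy as np, cv2
from scipy.spatial.transform import Rotation as R
def f(p): return 240/np.tan(np.radians(p["vfov"])/2)
def plane(p,uv,z):
    uv=np.atleast_2d(np.asarray(uv,float)); T=p["world_from_camera"]
    d=np.c_[(uv-[p["cx"],p["cy"]])/f(p),np.ones(len(uv))]@T[:3,:3].T; o=T[:3,3]
    return o+d*((z-o[2])/d[:,2])[:,None]
def proj(p,X):
    T=np.linalg.inv(p["world_from_camera"]); c=np.atleast_2d(X)@T[:3,:3].T+T[:3,3]
    return c[:,:2]/c[:,2:]*f(p)+[p["cx"],p["cy"]]
def rect(p,r,z):
    "footprint of a region on plane z: centre, size, yaw of the long side"
    v,u=np.nonzero(r["pixels"]); X=plane(p,np.c_[u,v],z)[:,:2]
    b=cv2.boxPoints(cv2.minAreaRect(X.astype(np.float32)*1000))/1000
    a,c=b[1]-b[0],b[2]-b[1]; l=a if np.hypot(*a)>np.hypot(*c) else c
    return b.mean(0).round(4),sorted([round(float(np.hypot(*a)),4),round(float(np.hypot(*c)),4)]),round(float(np.degrees(np.arctan2(l[1],l[0]))%180),1)
def delta(x,y,z,yaw=None):
    "shares for a move to a world TCP position and yaw of the tool y axis (mod pi), tool down"
    s=read_state(); Rt=R.from_euler("xyz",s["ee_rot"]); d=Rt.inv().apply(np.array([x,y,z])-s["tool_pos"])
    print("translation shares",(d/0.2).round(3),"m",d.round(4))
    if yaw is not None:
        ty=Rt.as_matrix()[:,1]; a=(yaw-np.arctan2(ty[1],ty[0])+np.pi/2)%np.pi-np.pi/2
        print("turn world z deg",np.degrees(a).round(2),"dr z share",(-a/(np.pi/4)).round(3))
E
python3 - <<'E'
from h import *
for n in ["scene","side"]:
    p=camera(n)
    for r in regions_of(p,"foot_centre"): print("foot",n,r["rect"],rect(p,r,.008),plane(p,r["rect"][:2],.02)[0].round(3))
    for r in regions_of(p,"block"): print("block",n,rect(p,r,.021))
    for r in regions_of(p,"shoe_box"): print("box",n,rect(p,r,.123))
p=camera("scene")
for uv in [(312,213),(336,203),(360,203),(338,190)]: print(plane(p,uv,.008)[0].round(3))
print(plane(p,(336,183),.068)[0].round(3), plane(p,[(226,291),(211,325)],.021).round(3))
p=camera("side"); print(plane(p,(283,207),.068)[0].round(3), plane(p,[(283,316),(301,341)],.021).round(3))
p=camera("wrist"); print(p["world_from_camera"],p["vfov"],p["cx"],p["cy"]);
E
```

```text
foot scene [334.5, 199.4, 49.6, 34.1] (array([0.5448, 0.2119], dtype=float32), [0.0999, 0.1211], 62.0) [0.56 0.2  0.02]
foot scene [397.4, 237.2, 68.8, 62.7] (array([0.7494, 0.2015], dtype=float32), [0.1198, 0.1783], 152.7) [0.751 0.182 0.02 ]
foot scene [292.6, 373.4, 98.9, 76.2] (array([ 0.742 , -0.2159], dtype=float32), [0.0978, 0.1748], 10.9) [ 0.747 -0.224  0.02 ]
block scene (array([ 0.5332, -0.1984], dtype=float32), [0.1079, 0.1666], 111.1)
box scene (array([0.6406, 0.4573], dtype=float32), [0.3097, 0.3586], 177.2)
box scene (array([ 0.5893, -0.2296], dtype=float32), [0.0935, 0.1471], 110.8)
foot side [282.8, 222.9, 32.5, 35.4] (array([0.5685, 0.2186], dtype=float32), [0.0716, 0.16], 68.3) [0.562 0.197 0.02 ]
foot side [387.8, 324.8, 85.5, 59.0] (array([ 0.7406, -0.1936], dtype=float32), [0.1421, 0.1803], 12.2) [ 0.744 -0.224  0.02 ]
foot side [349.8, 216.1, 64.7, 50.1] (array([0.7705, 0.2351], dtype=float32), [0.171, 0.1972], 63.2) [0.751 0.193 0.02 ]
block side (array([ 0.5313, -0.2006], dtype=float32), [0.1075, 0.1762], 110.9)
box side (array([0.6304, 0.4211], dtype=float32), [0.3349, 0.3773], 87.3)
[0.533 0.139 0.008]
[0.564 0.201 0.008]
[0.615 0.235 0.008]
[0.543 0.242 0.008]
[0.557 0.21  0.068] [[ 0.516 -0.159  0.021]
 [ 0.546 -0.238  0.021]]
[0.566 0.204 0.068] [[ 0.519 -0.156  0.021]
 [ 0.548 -0.237  0.021]]
[[ 4.47056362e-01  8.52383835e-01  2.71260774e-01  1.87845833e-01]
 [ 8.94505614e-01 -4.25814032e-01 -1.36169443e-01  5.48058642e-01]
 [-5.61987976e-04  3.03519701e-01 -9.52824997e-01  3.74873378e-01]
 [ 0.00000000e+00  0.00000000e+00  0.00000000e+00  1.00000000e+00]] 66.98889720018938 319.5933733374889 236.1863489783052
```

```bash
python3 - <<'E'
from h import *
delta(.562,.202,.23,np.radians(65))
E
```

```text
translation shares [-2.061 -0.715  0.006] m [-0.4122 -0.1429  0.0013]
turn world z deg 1.57 dr z share -0.035
```

```bash
python3 -m jog '[{"translation":[-0.25,-0.09,0],"dr":[0,0,-0.03],"jaw":1},{"translation":[-0.5,-0.18,0],"dr":[0,0,-0.03],"jaw":1},{"translation":[-0.75,-0.27,0],"dr":[0,0,-0.03],"jaw":1},{"translation":[-1,-0.35,0],"dr":[0,0,-0.03],"jaw":1},{"translation":[-1,-0.35,0],"dr":[0,0,-0.03],"jaw":1}]'
python3 -m jog '[{"translation":[-0.25,-0.09,0],"dr":[0,0,0],"jaw":1},{"translation":[-0.5,-0.18,0],"dr":[0,0,0],"jaw":1},{"translation":[-0.75,-0.27,0],"dr":[0,0,0],"jaw":1},{"translation":[-1,-0.35,0],"dr":[0,0,0],"jaw":1},{"translation":[-1,-0.35,0],"dr":[0,0,0],"jaw":1},{"translation":[-1,-0.35,0],"dr":[0,0,0],"jaw":1}]'
python3 - <<'E'
from h import *
p=camera("wrist"); cv2.imwrite("pics/w1.png",p["image"])
for r in regions_of(p,"foot_centre"): print(r["p"],r["rect"],rect(p,r,.008))
print(proj(p,[[.562,.202,.008],[.562,.202,.068]]))
delta(.562,.202,.23,np.radians(65))
E
```

```text
time_s: 1.35
tool_pos: [0.408, 0.3589, 0.2315]
ee_rot: [-3.141, 0.002, 2.696]
ft_force: [-0.1, 0.1, -0.3]
finger_gap: 0.0858
grasp_force: 0.0
time_s: 1.95
tool_pos: [0.5568, 0.2126, 0.231]
ee_rot: [3.142, -0.001, 2.698]
ft_force: [-0.7, 0.7, 0.2]
finger_gap: 0.0856
grasp_force: 0.0
0.85 [315.8, 206.2, 117.7, 56.9] (array([0.5619, 0.2024], dtype=float32), [0.0624, 0.1196], 61.8)
0.84 [113.6, 465.9, 52.0, 25.1] (array([ 0.759 , -0.1937], dtype=float32), [0.0522, 0.0709], 64.7)
0.81 [374.4, 354.8, 81.7, 141.1] (array([0.7525, 0.1834], dtype=float32), [0.0887, 0.1929], 153.4)
[[313.43270163 208.39496785]
 [312.29029347 224.10755066]]
translation shares [-0.059 -0.042  0.005] m [-0.0119 -0.0085  0.0009]
turn world z deg 0.19 dr z share -0.004
```

View pics/w1.png

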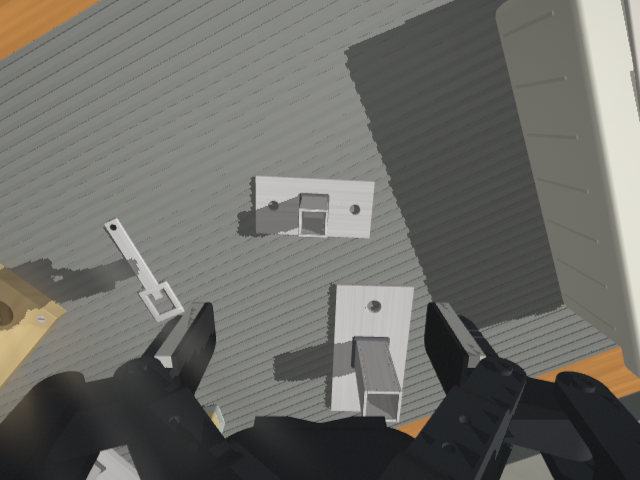

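The wrist picture shows the small foot at (314,208), with its holes at (273,206) and (355,210). The larger foot at (374,354) is not the one. I'll line up above the small foot and check from close by.

```bash
python3 - <<'E'
from h import *
p=camera("wrist")
h=plane(p,[(273,205.5),(355,209.5)],.008); print(h, h.mean(0), np.degrees(np.arctan2(*(h[1]-h[0])[[1,0]])), np.linalg.norm(h[1]-h[0]))
t=plane(p,[(300,209),(328,209),(326,236),(301,236)],.068); print(t.mean(0))
a=h.mean(0); delta(.562,.2022,.1,np.radians(62))
E
```

```text
[[0.53932228 0.16771689 0.008     ]
 [0.57921545 0.2426805  0.008     ]] [0.55926886 0.20519869 0.008     ] 61.97955952113656 0.08491765004168333
[0.55925265 0.20589898 0.068     ]
translation shares [-0.062 -0.043  0.655] m [-0.0124 -0.0085  0.131 ]
turn world z deg -2.88 dr z share 0.064
```

```bash
python3 - <<'E'
from h import *
delta(.5593,.2053,.1,np.radians(62))
E
```

```text
translation shares [-0.043 -0.034  0.655] m [-0.0087 -0.0069  0.131 ]
turn world z deg -2.88 dr z share 0.064
```

```bash
python3 -m jog '[{"translation":[-0.043,-0.034,0.2],"dr":[0,0,0.064],"jaw":1},{"translation":[-0.043,-0.034,0.4],"dr":[0,0,0.064],"jaw":1},{"translation":[-0.043,-0.034,0.6],"dr":[0,0,0.064],"jaw":1},{"translation":[-0.043,-0.034,0.65],"dr":[0,0,0.064],"jaw":1},{"translation":[-0.043,-0.034,0.65],"dr":[0,0,0.064],"jaw":1}]'
python3 - <<'E'
from h import *
p=camera("wrist"); cv2.imwrite("pics/w2.png",p["image"])
for r in regions_of(p,"foot_centre")[:2]: print(r["p"],r["rect"],rect(p,r,.008))
delta(.5593,.2053,.022,np.radians(62))
E
```

```text
time_s: 2.6
tool_pos: [0.5582, 0.2049, 0.0995]
ee_rot: [-3.139, -0.004, 2.653]
ft_force: [0.5, -0.0, 0.5]
finger_gap: 0.0851
grasp_force: 0.0
0.71 [402.3, 394.9, 86.4, 88.3] (array([0.7005, 0.2001], dtype=float32), [0.0688, 0.0851], 152.5)
0.61 [321.0, 252.3, 180.8, 101.4] (array([0.5672, 0.1995], dtype=float32), [0.0764, 0.1216], 62.1)
translation shares [ 0.013 -0.006  0.407] m [ 0.0026 -0.0011  0.0814]
turn world z deg 0.02 dr z share -0.001
```

View pics/w2.png

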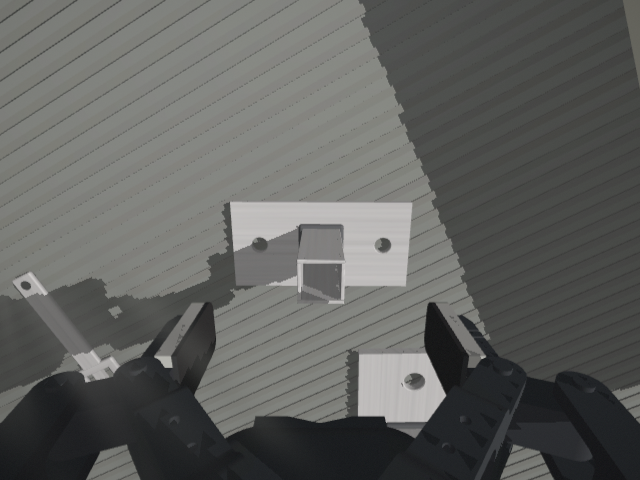

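The closer wrist picture shows the holes at (260,244) and (383,245), and the tube top at (321,282).

```bash
python3 - <<'E'
from h import *
p=camera("wrist")
h=plane(p,[(260,244),(383,245)],.008); print(h.mean(0), np.degrees(np.arctan2(*(h[1]-h[0])[[1,0]])), np.linalg.norm(h[1]-h[0]))
t=plane(p,[(299,261),(344,261),(344,303),(299,302)],.068); print(t.mean(0))
m=(h.mean(0)+t.mean(0))/2; delta(m[0],m[1],.021,np.radians(62)); print(read_state()["tool_pos"])
E
```

```text
[0.56675362 0.20315097 0.008     ] 61.47312836828089 0.08568057900014106
[0.56716626 0.20245277 0.068     ]
translation shares [-0.023 -0.001  0.416] m [-0.0046 -0.0001  0.0832]
turn world z deg 0.04 dr z share -0.001
[0.56257573 0.20495893 0.10416244]
```

```bash
python3 -m jog '[{"translation":[0,0,0],"dr":[0,0,0],"jaw":1},{"translation":[0,0,0],"dr":[0,0,0],"jaw":1},{"translation":[0,0,0],"dr":[0,0,0],"jaw":1}]'
python3 - <<'E'
from h import *
import time
ps=[camera("wrist") for _ in range(3)]
for p in ps: print(p["world_from_camera"][:3,3].round(4), read_state()["tool_pos"].round(4), read_state()["ee_rot"].round(4))
p=ps[-1]; g=p["image"][190:320,220:420]; cv2.imwrite("pics/w3.png",cv2.resize(g,None,fx=4,fy=4,interpolation=cv2.INTER_CUBIC)); np.save("w3T.npy",p["world_from_camera"])
E
```

```text
time_s: 3.05
tool_pos: [0.5616, 0.2039, 0.1025]
ee_rot: [3.14, 0.002, 2.651]
ft_force: [0.2, -1.4, 0.4]
finger_gap: 0.0855
grasp_force: 0.0
[0.4928 0.2395 0.2459] [0.561  0.2038 0.1016] [3.1413e+00 4.0000e-04 2.6509e+00]
[0.4926 0.2394 0.2456] [0.561  0.2038 0.1016] [3.1413e+00 4.0000e-04 2.6509e+00]
[0.4925 0.2394 0.2453] [0.561  0.2038 0.1016] [3.1413e+00 4.0000e-04 2.6509e+00]
```

View pics/w3.png

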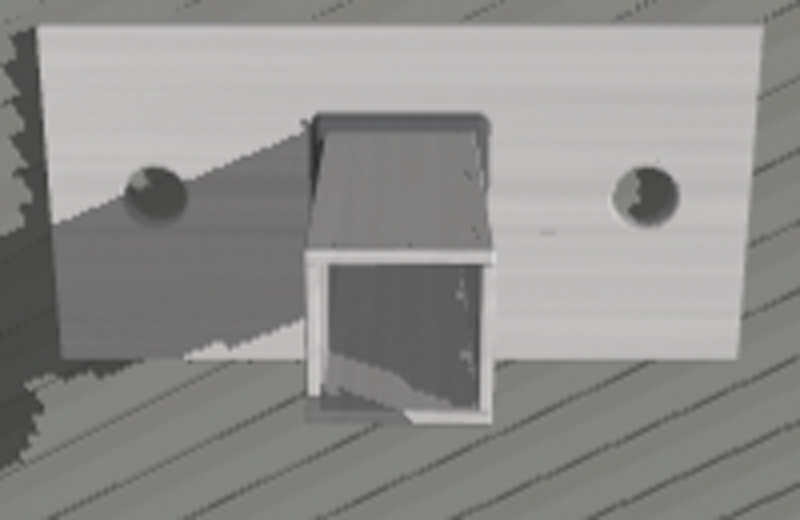

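The crop shows the holes at (259,238.8) and (381.5,239), and the tube top spanning columns 296.5–343.5 and rows 252–296.

```bash
python3 - <<'E'
from h import *
p=camera("wrist")
h=plane(p,[(258.9,238.7),(381.4,238.9)],.008); print(h.mean(0), np.degrees(np.arctan2(*(h[1]-h[0])[[1,0]])), np.linalg.norm(h[1]-h[0]))
t=plane(p,[(296.4,251.8),(343,251.8),(343,295.5),(296.4,295.5)],.068); print(t.mean(0))
m=(h.mean(0)+t.mean(0))/2; delta(m[0],m[1],.022,np.radians(62)); print(read_state()["tool_pos"])
E
```

```text
[0.56096163 0.2031466  0.008     ] 61.81147942438214 0.08425965930492081
[0.56087862 0.20283984 0.068     ]
translation shares [-0.002 -0.003  0.397] m [-0.0004 -0.0006  0.0794]
turn world z deg 0.11 dr z share -0.003
[0.56082472 0.20371494 0.10139619]
```

```bash
python3 -m jog '[{"translation":[0,-0.003,0.15],"dr":[0,0,0],"jaw":1},{"translation":[0,-0.003,0.3],"dr":[0,0,0],"jaw":1},{"translation":[0,-0.003,0.38],"dr":[0,0,0],"jaw":1},{"translation":[0,-0.003,0.395],"dr":[0,0,0],"jaw":1},{"translation":[0,-0.003,0.395],"dr":[0,0,0],"jaw":1},{"translation":[0,-0.003,0.395],"dr":[0,0,0],"jaw":1}]'
python3 -m jog '[{"translation":[0,0,0],"dr":[0,0,0],"jaw":-1},{"translation":[0,0,0],"dr":[0,0,0],"jaw":-1},{"translation":[0,0,0],"dr":[0,0,0],"jaw":-1},{"translation":[0,0,0],"dr":[0,0,0],"jaw":-1},{"translation":[0,0,0],"dr":[0,0,0],"jaw":-1},{"translation":[0,0,0],"dr":[0,0,0],"jaw":-1},{"translation":[0,0,0],"dr":[0,0,0],"jaw":-1}]' 60
```

```text
time_s: 3.85
tool_pos: [0.5619, 0.2036, 0.0237]
ee_rot: [3.14, 0.002, 2.651]
ft_force: [0.5, 0.6, 0.2]
finger_gap: 0.0854
grasp_force: 0.0
time_s: 4.55
tool_pos: [0.5611, 0.2036, 0.0228]
ee_rot: [3.141, 0.001, 2.651]
ft_force: [0.6, 1.3, 2.3]
finger_gap: 0.0245
grasp_force: 59.9
```

```bash
python3 -m jog '[{"translation":[0,0,-0.1],"dr":[0,0,0],"jaw":-1},{"translation":[0,0,-0.3],"dr":[0,0,0],"jaw":-1},{"translation":[0,0,-0.5],"dr":[0,0,0],"jaw":-1},{"translation":[0,0,-0.7],"dr":[0,0,0],"jaw":-1},{"translation":[0,0,-0.7],"dr":[0,0,0],"jaw":-1},{"translation":[0,0,-0.7],"dr":[0,0,0],"jaw":-1}]'
python3 - <<'E'
from h import *
print(read_state()["qpos"],read_state()["ft_force"]); delta(.63,-.16,.2,np.radians(111))
E
```

```text
time_s: 5.15
tool_pos: [0.5602, 0.2031, 0.1621]
ee_rot: [-3.141, 0.0, 2.651]
ft_force: [-0.4, 0.5, -3.7]
finger_gap: 0.0247
grasp_force: 59.8
[ 2.02756223e-01  3.13108559e-01  1.55748401e+00 -2.58601045e-04
  1.27100913e+00 -8.77489858e-01] [-0.40879058  0.5284256  -3.70876514]
translation shares [-1.163 -1.437 -0.189] m [-0.2326 -0.2874 -0.0378]
turn world z deg 49.1 dr z share -1.091
```

```bash
python3 -m jog '[{"translation":[-0.1,-0.12,-0.1],"dr":[0,0,-0.1],"jaw":-1},{"translation":[-0.25,-0.3,-0.19],"dr":[0,0,-0.25],"jaw":-1},{"translation":[-0.4,-0.48,-0.19],"dr":[0,0,-0.4],"jaw":-1},{"translation":[-0.52,-0.62,-0.19],"dr":[0,0,-0.55],"jaw":-1},{"translation":[-0.6,-0.72,-0.19],"dr":[0,0,-0.65],"jaw":-1},{"translation":[-0.6,-0.72,-0.19],"dr":[0,0,-0.65],"jaw":-1}]'
python3 - <<'E'
from h import *
delta(.63,-.16,.2,np.radians(111))
E
```

```text
time_s: 5.75
tool_pos: [0.5968, 0.016, 0.1961]
ee_rot: [-3.141, -0.007, -3.126]
ft_force: [-0.0, -0.2, -3.5]
finger_gap: 0.0242
grasp_force: 60.3
translation shares [-0.152 -0.882 -0.02 ] m [-0.0304 -0.1765 -0.0039]
turn world z deg 20.08 dr z share -0.446
```

```bash
python3 -m jog '[{"translation":[-0.04,-0.2,0],"dr":[0,0,-0.15],"jaw":-1},{"translation":[-0.08,-0.42,0],"dr":[0,0,-0.3],"jaw":-1},{"translation":[-0.11,-0.64,0],"dr":[0,0,-0.446],"jaw":-1},{"translation":[-0.14,-0.8,0],"dr":[0,0,-0.446],"jaw":-1},{"translation":[-0.15,-0.88,0],"dr":[0,0,-0.446],"jaw":-1},{"translation":[-0.15,-0.88,0],"dr":[0,0,-0.446],"jaw":-1},{"translation":[-0.15,-0.88,0],"dr":[0,0,-0.446],"jaw":-1},{"translation":[-0.15,-0.88,0],"dr":[0,0,-0.446],"jaw":-1}]'
python3 - <<'E'
from h import *
for _ in range(3): p=camera("wrist")
cv2.imwrite("pics/w4.png",p["image"]); np.save("w4T.npy",p["world_from_camera"])
for l in ["block","foot_centre"]:
  for r in regions_of(p,l)[:2]: print(r["p"],r["rect"],rect(p,r,.021))
s=read_state(); print(s["tool_pos"],s["ee_rot"],s["qpos"])
E
```

```text
time_s: 6.55
tool_pos: [0.6314, -0.1534, 0.1993]
ee_rot: [3.139, -0.001, -2.769]
ft_force: [0.2, 0.4, -2.8]
finger_gap: 0.0247
grasp_force: 60.6
0.72 [315.6, 77.7, 205.1, 135.5] (array([ 0.5311, -0.1977], dtype=float32), [0.1009, 0.1615], 111.0)
0.93 [219.4, 274.9, 105.8, 155.7] (array([ 0.7377, -0.2231], dtype=float32), [0.0842, 0.1699], 8.0)
0.81 [585.2, 403.4, 109.5, 133.3] (array([0.714 , 0.2279], dtype=float32), [0.0999, 0.1866], 74.1)
[ 0.63211414 -0.15455462  0.20055654] [-3.14150452e+00  2.82656217e-04 -2.76993744e+00] [-3.72717824e-01  3.88308356e-01  1.37356388e+00  1.29033957e-04
  1.37945281e+00 -2.31519387e+00]
```

View pics/w4.png

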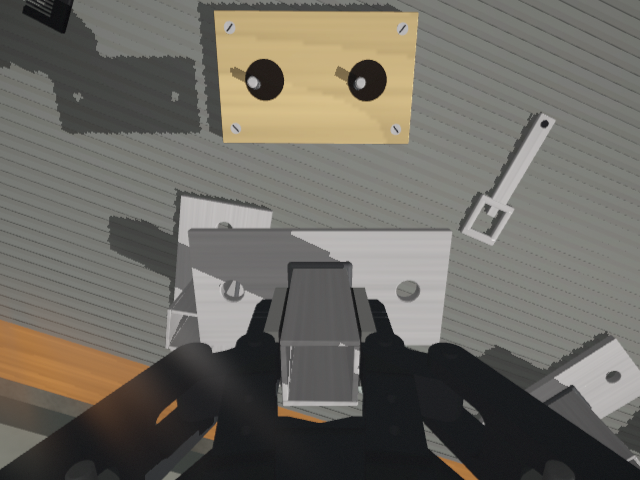

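The picture shows the block at (316,78), with its bolt ends near (253,83) and (361,84). The held foot's holes are at (233,291) and (408,291). I'll enlarge the bolts.

```bash
python3 - <<'E'
import cv2
g=cv2.imread("pics/w4.png")[50:110,220:400]; cv2.imwrite("pics/w5.png",cv2.resize(g,None,fx=4.4444444,fy=4.444444,interpolation=cv2.INTER_NEAREST))
E
```

```text
(no output)
```

View pics/w5.png

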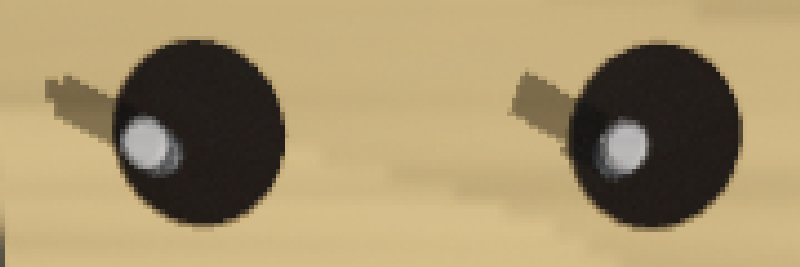

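```bash
python3 - <<'E'
from h import *
p=camera("wrist"); p=dict(p); p["world_from_camera"]=np.load("w4T.npy")
def show(uv,z):
    h=plane(p,uv,z); d=h[1]-h[0]; m=h.mean(0); print(m.round(4),np.degrees(np.arctan2(d[1],d[0])).round(2),np.linalg.norm(d).round(4)); return m
b=show([(252.4,81.7),(360.6,82.4)],.039)
show([(252.4,81.7),(360.6,82.4)],.033)
h=show([(233.3,291),(408,291)],.1857)
s=read_state(); t=s["tool_pos"]; print(t,np.degrees(s["ee_rot"][2])+270,"hole-tcp",h-t)
delta(*b[:2],.075); delta(b[0]-(h-t)[0],b[1]-(h-t)[1],.075)
E
```

```text
[ 0.5365 -0.2029  0.039 ] 111.01 0.084
[ 0.536  -0.2032  0.033 ] 111.01 0.0857
[ 0.6319 -0.1541  0.1857] 111.36 0.0838
[ 0.63212537 -0.15482101  0.20056523] 111.27856937180505 hole-tcp [-0.00024554  0.00076089 -0.01486523]
translation shares [ 0.533 -0.05   0.628] m [ 0.1066 -0.01    0.1255]
translation shares [ 0.533 -0.054  0.628] m [ 0.1067 -0.0108  0.1255]
```

```bash
python3 -m jog '[{"translation":[0.15,-0.015,0.1],"dr":[0,0,0.006],"jaw":-1},{"translation":[0.35,-0.035,0.25],"dr":[0,0,0.006],"jaw":-1},{"translation":[0.5,-0.05,0.4],"dr":[0,0,0.006],"jaw":-1},{"translation":[0.533,-0.053,0.55],"dr":[0,0,0.006],"jaw":-1},{"translation":[0.533,-0.053,0.63],"dr":[0,0,0.006],"jaw":-1},{"translation":[0.533,-0.053,0.63],"dr":[0,0,0.006],"jaw":-1},{"translation":[0.533,-0.053,0.63],"dr":[0,0,0.006],"jaw":-1},{"translation":[0.533,-0.053,0.63],"dr":[0,0,0.006],"jaw":-1}]'
python3 - <<'E'
from h import *
for i in range(3): p=camera("wrist")
cv2.imwrite("pics/w6.png",cv2.resize(p["image"][150:350,160:480],None,fx=2.5,fy=2.5)); np.save("w6T.npy",p["world_from_camera"])
s=read_state(); print(s["tool_pos"],s["ee_rot"],s["ft_force"]); delta(.5367,-.2036,.0588,np.radians(111))
E
```

```text
time_s: 7.65
tool_pos: [0.5382, -0.2047, 0.0762]
ee_rot: [-3.139, 0.002, -2.775]
ft_force: [-0.1, 0.1, -3.0]
finger_gap: 0.0241
grasp_force: 60.4
[ 0.53780075 -0.20449934  0.07584846] [-3.13922085e+00  1.93245376e-03 -2.77546972e+00] [ 0.29712239  0.39543478 -3.30443103]
translation shares [0.004 0.006 0.085] m [0.0007 0.0013 0.017 ]
turn world z deg 0.02 dr z share -0.001
```

View pics/w6.png

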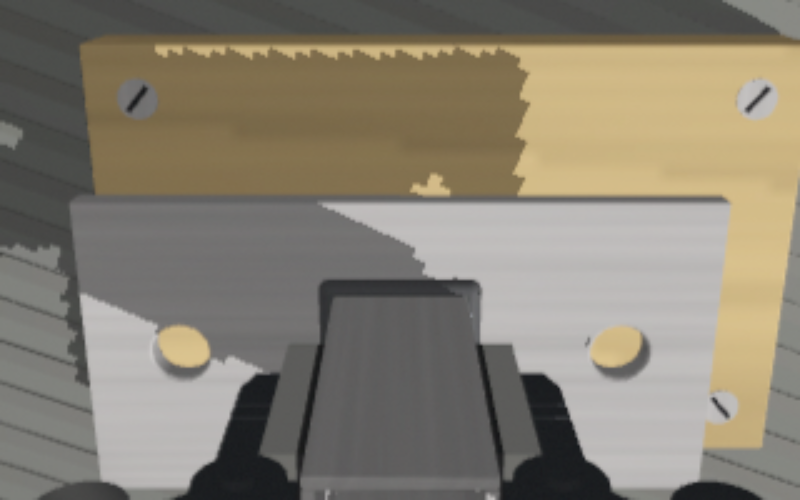

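The picture shows the plate over the block, with its holes at about (233,289) and (407,289) in full-image pixels. The block surface shows through them. Next I'll descend gently to the expected bolt height.

```bash
python3 -m jog '[{"translation":[0.004,0.005,0.03],"dr":[0,0,0],"jaw":-1},{"translation":[0.004,0.005,0.05],"dr":[0,0,0],"jaw":-1},{"translation":[0.004,0.005,0.06],"dr":[0,0,0],"jaw":-1},{"translation":[0.004,0.005,0.07],"dr":[0,0,0],"jaw":-1},{"translation":[0.004,0.005,0.08],"dr":[0,0,0],"jaw":-1},{"translation":[0.004,0.005,0.085],"dr":[0,0,0],"jaw":-1},{"translation":[0.004,0.005,0.09],"dr":[0,0,0],"jaw":-1},{"translation":[0.004,0.005,0.09],"dr":[0,0,0],"jaw":-1}]'
python3 - <<'E'
from h import *
s=read_state(); print(s["ft_force"],s["wrist_torque"]); delta(.5367,-.2036,.0588,np.radians(111))
E
```

```text
time_s: 8.6
tool_pos: [0.5355, -0.2035, 0.0562]
ee_rot: [-3.141, 0.0, -2.776]
ft_force: [0.8, -0.7, -4.4]
finger_gap: 0.0241
grasp_force: 60.5
[ 0.7945043  -0.71367504 -4.39694205] [ 0.09192212 -0.10548808  0.00816762]
translation shares [-0.005 -0.003 -0.013] m [-0.0011 -0.0005 -0.0026]
turn world z deg 0.06 dr z share -0.001
```

```bash
python3 -m jog '[{"translation":[0,0,0.005],"dr":[0,0,0],"jaw":-1},{"translation":[0,0,0.01],"dr":[0,0,0],"jaw":-1},{"translation":[0,0,0.015],"dr":[0,0,0],"jaw":-1},{"translation":[0,0,0.015],"dr":[0,0,0],"jaw":-1},{"translation":[0,0,0.015],"dr":[0,0,0],"jaw":-1}]'
```

```text
time_s: 9.1
tool_pos: [0.5355, -0.2034, 0.0532]
ee_rot: [-3.142, 0.0, -2.776]
ft_force: [0.8, 1.2, -3.5]
finger_gap: 0.0245
grasp_force: 60.5
```

The plate is now about 5 mm below the bolt ends with no contact force, so the holes are over the bolts. I'll keep lowering slowly.

```bash
python3 -m jog '[{"translation":[0,0,0.006],"dr":[0,0,0],"jaw":-1},{"translation":[0,0,0.012],"dr":[0,0,0],"jaw":-1},{"translation":[0,0,0.018],"dr":[0,0,0],"jaw":-1},{"translation":[0,0,0.024],"dr":[0,0,0],"jaw":-1},{"translation":[0,0,0.03],"dr":[0,0,0],"jaw":-1},{"translation":[0,0,0.036],"dr":[0,0,0],"jaw":-1},{"translation":[0,0,0.042],"dr":[0,0,0],"jaw":-1},{"translation":[0,0,0.042],"dr":[0,0,0],"jaw":-1},{"translation":[0,0,0.042],"dr":[0,0,0],"jaw":-1}]'
```

```text
time_s: 10.0
tool_pos: [0.5354, -0.2034, 0.0447]
ee_rot: [3.141, 0.0, -2.776]
ft_force: [1.6, 1.2, -3.9]
finger_gap: 0.0244
grasp_force: 60.6
```

Next I'll go down to contact with the block, expected at about z = 0.041.

```bash
python3 -m jog '[{"translation":[0,0,0.004],"dr":[0,0,0],"jaw":-1},{"translation":[0,0,0.008],"dr":[0,0,0],"jaw":-1},{"translation":[0,0,0.012],"dr":[0,0,0],"jaw":-1},{"translation":[0,0,0.015],"dr":[0,0,0],"jaw":-1},{"translation":[0,0,0.015],"dr":[0,0,0],"jaw":-1}]'
python3 -m jog '[{"translation":[0,0,0.002],"dr":[0,0,0],"jaw":-1},{"translation":[0,0,0.004],"dr":[0,0,0],"jaw":-1},{"translation":[0,0,0.004],"dr":[0,0,0],"jaw":-1}]'
```

```text
time_s: 10.5
tool_pos: [0.5355, -0.2034, 0.0419]
ee_rot: [-3.142, 0.0, -2.776]
ft_force: [1.2, 1.0, -2.9]
finger_gap: 0.0238
grasp_force: 60.6
time_s: 10.8
tool_pos: [0.5355, -0.2035, 0.0411]
ee_rot: [-3.142, 0.0, -2.776]
ft_force: [1.6, 2.2, -2.7]
finger_gap: 0.0247
grasp_force: 60.7
```

```bash
python3 -m jog '[{"translation":[0,0,0.002],"dr":[0,0,0],"jaw":-1},{"translation":[0,0,0.004],"dr":[0,0,0],"jaw":-1},{"translation":[0,0,0.004],"dr":[0,0,0],"jaw":-1}]'
python3 -m jog '[{"translation":[0,0,0.002],"dr":[0,0,0],"jaw":-1},{"translation":[0,0,0.004],"dr":[0,0,0],"jaw":-1},{"translation":[0,0,0.004],"dr":[0,0,0],"jaw":-1}]'
```

```text
time_s: 11.1
tool_pos: [0.5355, -0.2035, 0.0408]
ee_rot: [-3.142, 0.0, -2.776]
ft_force: [0.4, 2.2, 2.9]
finger_gap: 0.0245
grasp_force: 61.5
time_s: 11.4
tool_pos: [0.5355, -0.2035, 0.0408]
ee_rot: [3.142, -0.0, -2.776]
ft_force: [-1.9, 4.2, 7.9]
finger_gap: 0.0241
grasp_force: 62.3
```

The force rises at exactly the expected height of 0.0408, so the plate is flush on the block. Now I'll let go and retreat.

```bash
python3 -m jog '[{"translation":[0,0,-0.004],"dr":[0,0,0],"jaw":-1},{"translation":[0,0,-0.005],"dr":[0,0,0],"jaw":-0.2},{"translation":[0,0,-0.005],"dr":[0,0,0],"jaw":0.4},{"translation":[0,0,-0.005],"dr":[0,0,0],"jaw":1},{"translation":[0,0,-0.005],"dr":[0,0,0],"jaw":1},{"translation":[0,0,-0.005],"dr":[0,0,0],"jaw":1},{"translation":[0,0,-0.005],"dr":[0,0,0],"jaw":1}]' 20
python3 -m jog '[{"translation":[0,0,-0.1],"dr":[0,0,0],"jaw":1},{"translation":[0,0,-0.3],"dr":[0,0,0],"jaw":1},{"translation":[0,0,-0.5],"dr":[0,0,0],"jaw":1},{"translation":[0,0,-0.7],"dr":[0,0,0],"jaw":1},{"translation":[0,0,-0.7],"dr":[0,0,0],"jaw":1},{"translation":[0,0,-0.7],"dr":[0,0,0],"jaw":1}]'
python3 - <<'E'
from h import *
for i in range(3): p=camera("wrist")
cv2.imwrite("pics/w7.png",p["image"])
E
```

```text
time_s: 12.1
tool_pos: [0.5353, -0.2035, 0.0404]
ee_rot: [-3.142, -0.0, -2.776]
ft_force: [-0.4, -0.3, -0.1]
finger_gap: 0.0856
grasp_force: 0.0
time_s: 12.7
tool_pos: [0.5362, -0.2039, 0.1821]
ee_rot: [-3.139, 0.002, -2.776]
ft_force: [0.1, -0.1, -0.8]
finger_gap: 0.0853
grasp_force: 0.0
```

View pics/w7.png

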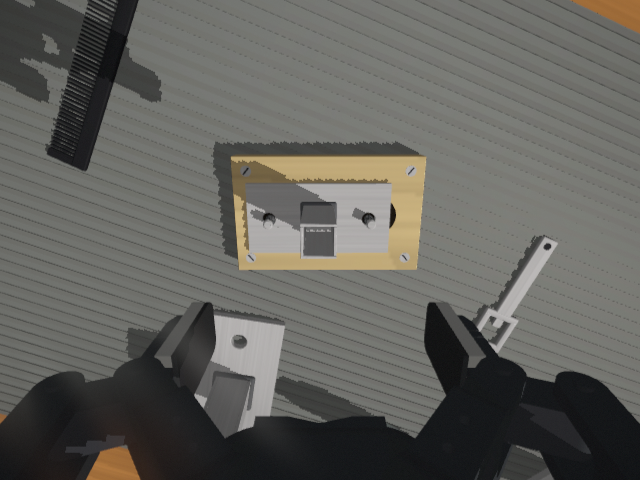

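The picture shows the foot flat on the block, with both bolts through its holes at (269,219) and (369,219). The gripper is clear.

```bash
python3 -c "
from workcell import *
print(finish_job())"
```

```text
the job is handed in; nothing more can be done
None
```

The smallest foot lies flush on the plywood block with both bolts through its holes, and it is released and handed in after about 13 s; the camera placed the bolts closely enough that the holes dropped straight over them, so no sliding search was needed.

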